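Third hand: hold the drying rail against the jig's sprung fence

TASK

I want to screw this drying rail down in the assembly jig and need a third hand. Pick the beech rail off the bench, stand it upright and flat on the jig's board in front of the sprung fence, slide it along until you feel its end butt against the metal end stop (do not shift the stop), then press it square against the fence with a steady push of about 10 newtons, never as much as 20. Finish while still holding it there with the fingers, without letting go or easing off, and leave the jar, the tin and the ornament alone.

Things in the scene. Friction and masses are not known exactly. Their poses are not given: they have to be found in the camera images.
- rail: Loose beech bar with seven dark 7 mm holes in a row on top: 160 mm long (y), 30 mm thick (x), 50 mm tall (z), 0.12 to 0.24 kg. Origin: centre of its underside. Ends and sides alike, so a half turn does not matter. Lies on the bench holes up, left or right of the jig, its length roughly along world x. Grip it from above across the 30 mm.
- jig: Fixed plywood board, x -100 to 90, y -135 to 135 mm, upper face at z 12 mm. Origin on the bench. +x points from the open front to the fence (press this way), +y along the fence to the end stop. Fence and the fixed wooden bar behind it (x 76 to 90 mm) are 30 mm high: fingertips gripping the rail 21 mm or more above its underside pass over them.
- fence_face (a point): Middle of the cork-faced front of the sprung fence, 21 mm above the bench; axes as the jig's, the face looks along -x. It lies 30 mm in +x from the jig's origin when free and moves back along +x when pressed. Face 250 mm long (y -125 to 125 mm of the jig), 12 to 30 mm above the bench.
- fence (a joint): How far the sprung fence is pushed back along the jig's +x, in m: 0 when free, mechanical limit 0.026. Linear spring without preload or friction: 1000 N/m, so 1 mm for each newton pressed on it (0.010 = 10 N).
- stop_face (a point): Point on the end stop's flat face, at the jig's x = 0, 21 mm above the bench; axes as the jig's, the face looks along -y. It lies 60 to 105 mm in +y from the jig's origin. Stop: aluminium block x -44 to 26 mm, 25 mm thick, top at 40.5 mm; black 22 mm knob on it to 50.5 mm. Clamped by friction: slips only above about 45 N.
- jar: Bystander: a glass jar with a green lid, 62 mm diameter, 85 mm high, loose on the bench on the other side of the jig from the rail. Origin under its centre.
- tin: Bystander: a low round blue tin, 104 mm diameter, 52 mm high, loose. Origin under its centre.
- ornament: Bystander: a copper glass cone on a brass stem in a dark wooden foot 70 x 70 x 30 mm, 140 mm high overall, loose. Origin under its foot's centre.
Mind the look-alikes: they are no part of the job. Of the things shaped like the rail, the beech one is meant.

How it is judged:
At the end, for the whole second after the job is handed in: At the end the fingers hold the rail still against the sprung fence with 6 to 15 N, upright within 4.5 degrees, underside within 4 mm of the board, parallel to the fence within 3.4 degrees, its end within 3 mm of the stop's face (contact force between rail and fence between 6 and 15 N and value of joint fence between 0.006 and 0.015 m and y of rail in the frame of stop_face between -0.083 and -0.077 m and angle between the y axis of rail and the y axis of jig, either way round below 0.06 rad and angle between rail's own z axis and vertical below 0.08 rad and z of rail in the frame of jig between 0.008 and 0.016 m and contact force between the fingers and rail above 2 N and linear speed of rail below 0.01 m/s); the arm keeps its last pose, push and grip.
It fails at once if the fence is pressed with 20 N or more (20 mm back) (value of joint fence above 0.02 m).
It fails at once if the end stop is shifted by more than 4 mm (distance of stop_face from where it was at the start of the episode above 0.004 m).
It fails at once if the jar, the tin or the ornament is moved by more than 20 mm (distance of any of jar, tin, ornament from where it was at the start of the episode above 0.02 m).
It also fails if it takes over 42 s, if anything falls off the work surface, if the arm or the gripper's body presses on something with over 40 N, if the wrist force passes 120 N, or if a joint passes its speed limit or range.

ROBOT

A 6-joint arm with a two-finger parallel gripper is mounted at the origin on the work surface. World frame = base frame: x ahead of the robot, y to its left, z up, the work surface at z = 0. Lengths are in m, angles in rad, forces in N, time in s.
With the tool pointing down it reaches from about 0.25 to 0.725 m from the base axis. Payload 4 kg.
Tool frame: the origin (TCP) lies midway between the tips of the shut fingers; the grasp point (between the pads) lies 19 mm behind it; z points along the fingers, y is the line along which they close (so a half turn about z gives the same grasp; the last joint's range is limited). The gripper opens to 85 mm and grips with 20 to 120 N. Pads are 22 mm wide; open, the fingers measure 114 mm over their backs; the gripper's body (76 mm by 85 mm) begins 54 mm behind the grasp point. The pads swing forward as they close: fully open they stand 13 mm farther back than shut.
Start: joints at [1.126, 0.241, 0.005, 1.335, 0, 1.571], TCP at [0.215, 0.451, 0.194] pointing down, gripper open.
Joint ranges: [-2.72, 2.72], [-1.05, 1.87], [-1.09, 1.28], [-1.99, 2.15], [-1.42, 1.44], [-3.14, 3.14]. Speed limits (rad/s): [2.79, 2.79, 3.14, 3.14, 3.14, 3.14].

INTERFACE

Orientations are given as a unit quaternion [x, y, z, w].
In Python, from workcell import get_obs, camera, job_done, silhouettes gives the robot as it stands. The module is installed in compiled form; this text tells all that it offers.
- The arm moves only by the tool drive_tool, never from a script. Its argument "increments" is a list of rows, each a list of 3 entries, a list of its own where there are three numbers: the shift along the world's x, y, z in mm, then the turn, a rotation vector about the world's x, y, z in degrees, then the opening, from 0 (shut) to 1 (fully open). A call has 1 to 8 rows; each row shifts and turns the commanded pose from where the row before left it; what a row does not reach is not made up. A row lasts 1/12 s, in which the tool goes at most 41.7 mm and 7.16 degrees, less where a joint would pass 70% of its speed; a pose out of reach is approached as far as the arm can. A call is refused whole if a number of a shift passes 41.7 or a number of a turn 7.16, either way. A call with a gripper value outside its range is refused whole. The fingers move at their own pace and stop on an object; the grip force is fixed at half the most. Time passes only in rows, so rows that do not move let the fingers close. It gives the time, the measured TCP pose, the force, the opening and the grip force at its end, in the units of the state.
- get_obs(): the state, without advancing time (a new reading comes with each control period).
- camera(name): name is "scene" or "side" or "wrist"; returns a dict with "image" (480x640x3 uint8, red, green, blue), "K" (3x3 intrinsics, pixels), "k1" (the pictures are not rectified: a ray, as slopes to the right and down, at radius r is drawn at 1 + k1 r^2 times it, then the intrinsics apply), "view" (4x4, takes a point from world to camera coordinates). Camera axes: x right, y down, z forward; pixel columns grow to the right and rows downward; lengths in m; the calibration is good to about 2 mm. A picture is of the moment at which its call begins. There is no depth.
- job_done(): hands the job in; it is judged then, once.
Trained networks look in a picture, given as the dict that the camera call returned (one of the last four; its "shot" number tells which), for a name from the list of things; names that differ only in an ending like _2 or _b are one class to them, and where a whole thing is asked for, a point or a joint stands for the part that bears it (a point fixed in the world has none). Each returns a list of dicts, best first, with "conf" (0 to 1); they miss things now and then, are a little off and sometimes report something else, mostly with a low value. They report only what shows in the picture. A call takes as long as a camera call. They do not tell look-alikes from the thing itself.
- silhouettes(query, picture): "region" (480x640 bool, what is visible of it) and "bbox" ([left, top, right, bottom] in pixels, round what is visible of it).
The state is a dict: "clock": time; "joint_pos": joint angles; "joint_vel": joint speeds; "tau": joint torques, N m; "eef_pos": TCP position; "tool_rot": TCP orientation; "ft_force": force on the tool from outside, world axes, zero at the start; "ft_torque": the same for the moment, N m; "grip_width": finger opening in m; "grasp_force": force on a finger pad.
Only numpy, scipy, OpenCV 4.12 (cv2) and the standard library are available. Lean on these libraries where they do the work, as an engineer would, in place of code of your own. Each camera call takes 0.05 s, during which the arm holds its last target. There are 200 camera calls.

## Working session

There is one attempt and no reset: what is moved stays moved. The work goes in short steps, Python scripts to look and compute and a tool call to move; the robot and the scene stay as the last step left them, time stands still between calls to the robot, and variables do not carry over. Pictures are saved under pics/ and viewed, at most 10 in all, crops included, and the job is handed in when it is done.

Besides the shell and the picture viewer there is one more tool, called after "Call:" as name(argument=value, ...) on one line, values as JSON. drive_tool: Moves the arm, as the interface text tells. Its arguments: {"type":"object","properties":{"increments":{"type":"array"}},"required":["increments"]}

```bash
mkdir -p pics
cat > h.py <<'E'
import numpy as np, cv2
from workcell import *
def save(n,p): cv2.imwrite(n,cv2.cvtColor(p['image'],cv2.COLOR_RGB2BGR))
def ray(p,u,v):
    K=np.array(p['K']);k=p['k1'];V=np.array(p['view'])
    d=np.array([(u-K[0,2])/K[0,0],(v-K[1,2])/K[1,1]]);s=d.copy()
    for _ in range(20): s=d/(1+k*(s@s))
    R=V[:3,:3];return -R.T@V[:3,3],R.T@np.array([s[0],s[1],1])
def atz(p,u,v,z):
    o,d=ray(p,u,v);return o+d*(z-o[2])/d[2]
def proj(p,X):
    K=np.array(p['K']);c=np.array(p['view'])@np.append(X,1);s=c[:2]/c[2];s=s*(1+p['k1']*(s@s))
    return K[0,0]*s[0]+K[0,2],K[1,1]*s[1]+K[1,2]
def tri(rs):
    A=0;b=0
    for o,d in rs:
        d=d/np.linalg.norm(d);M=np.eye(3)-np.outer(d,d);A=A+M;b=b+M@o
    return np.linalg.solve(A,b)
E
python3 - <<'E'
from h import *
for c in('scene','side','wrist'):
    p=camera(c);save(f'pics/{c}0.png',p)
    print(c,'cam at',ray(p,320,240)[0].round(3))
    for q in('rail','jig','fence_face','stop_face','jar','tin','ornament'):
        try:
            for s in silhouettes(q,p)[:3]: print(' ',q,round(s['conf'],2),s['bbox'],int(s['region'].sum()))
        except Exception as e: print(q,e)
print({k:np.round(v,3) for k,v in get_obs().items()})
E
```

```text
scene cam at [ 1.248 -0.6    0.777]
  rail 0.75 [120.7, 310.7, 158.6, 401.4] 1859
  rail 0.55 [114.9, 210.1, 190.7, 263.8] 2100
  jig 0.64 [261.3, 188.4, 407.5, 273.0] 8033
  fence_face 0.72 [285.5, 215.1, 393.2, 253.8] 1091
  stop_face 0.58 [366.2, 189.0, 390.1, 216.8] 396
  jar 0.61 [412.5, 129.4, 438.7, 170.3] 862
  tin 0.61 [249.3, 302.9, 310.3, 368.4] 3186
  tin 0.44 [262.3, 185.3, 408.7, 275.6] 7877
  ornament 0.58 [472.9, 169.6, 510.0, 229.5] 1302
side cam at [-0.007 -0.659  0.62 ]
  rail 0.97 [355.3, 295.8, 445.6, 354.2] 2718
  rail 0.96 [478.0, 322.5, 567.2, 384.8] 2752
  rail 0.89 [309.8, 342.4, 390.4, 437.2] 3227
  jig 0.92 [239.6, 214.8, 368.3, 310.3] 7167
  fence_face 0.65 [296.1, 223.9, 346.8, 285.0] 653
  stop_face 0.97 [263.1, 218.1, 297.0, 243.6] 531
  jar 0.94 [182.2, 184.4, 209.8, 220.9] 806
  tin 0.57 [425.7, 245.0, 478.5, 292.2] 2116
  ornament 0.93 [263.9, 145.0, 296.1, 198.2] 815
wrist cam at [0.156 0.48  0.373]
{'clock': np.float64(1.2), 'joint_pos': array([1.126, 0.241, 0.005, 1.335, 0.   , 1.571]), 'joint_vel': array([ 0.   ,  0.   ,  0.   , -0.   ,  0.001,  0.   ]), 'tau': array([ 0.0000e+00, -3.7222e+01,  2.5269e+01,  1.0000e-03, -0.0000e+00,
       -0.0000e+00]), 'eef_pos': array([0.215, 0.451, 0.194]), 'tool_rot': array([0.221, 0.975, 0.   , 0.   ]), 'ft_force': array([ 0.899,  0.888, -0.416]), 'ft_torque': array([-0.017,  0.008,  0.009]), 'grasp_force': np.float64(0.0), 'grip_width': np.float64(0.085)}
```

View pics/scene0.png

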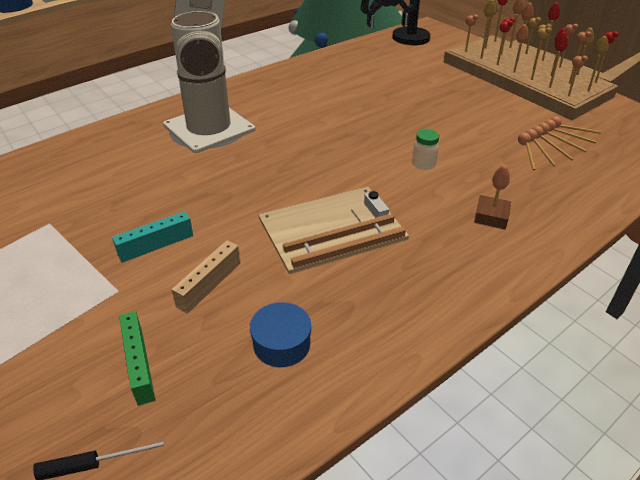

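View pics/side0.png

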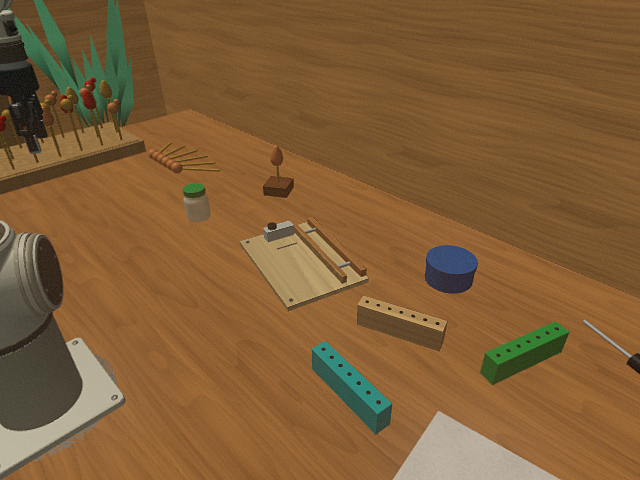

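Scene: the beech rail spans (173,241)–(240,310), the jig is at (262–407,188–270), and the jar, tin and ornament are clear of both. Side: the rail is at (357–446,297–348) and the jig at (240–367,218–307), with the stop at (279,231). Teal and green bars are the look-alikes.

Run:
```python
from h import *
for c,(x0,y0,x1,y1),s in(('scene',(165,180,425,320),3),('side',(230,205,450,355),3.6)):
    p=cv2.imread(f'pics/{c}0.png')[y0:y1,x0:x1]
    cv2.imwrite(f'pics/{c}0crop.png',cv2.resize(p,None,fx=s,fy=s,interpolation=cv2.INTER_CUBIC))
```

```text
(no output)
```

View pics/scene0crop.png

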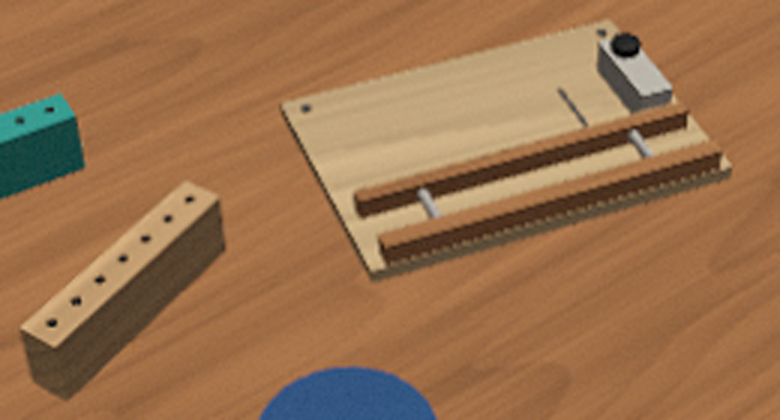

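View pics/side0crop.png

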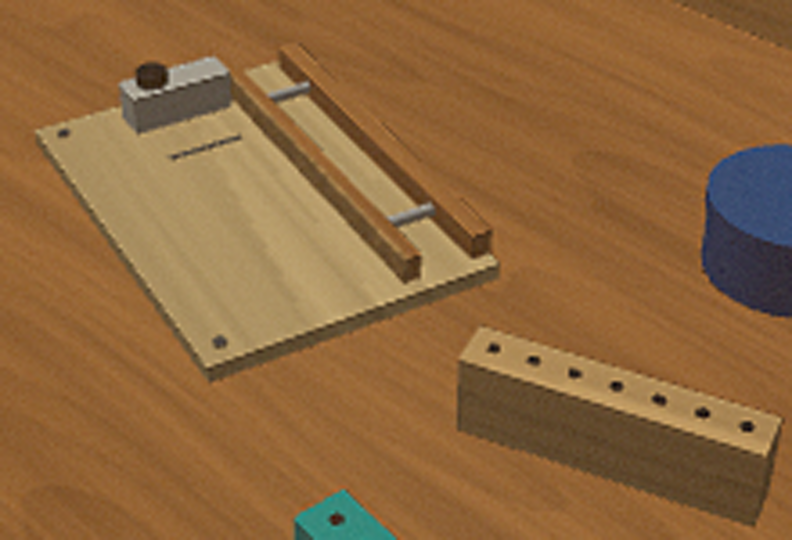

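```bash
cat > fit.py <<'E'
from h import *
from scipy.optimize import least_squares
P={c:camera(c) for c in('scene','side')}
px={'scene':lambda a:(165+a[0]/3,180+a[1]/3),'side':lambda a:(230+a[0]/3.6,205+a[1]/3.6)}
def loc(X,q):
    c,s=np.cos(q[3]),np.sin(q[3]);return np.array([q[0]+c*X[0]-s*X[1],q[1]+s*X[0]+c*X[1],q[2]+X[2]])
def fit(obs,q0,fz=None):
    def f(q):
        if fz is not None: q=[q[0],q[1],fz,q[2]]
        return np.concatenate([np.subtract(proj(P[c],loc(X,q)),px[c](a)) for c,X,a in obs])
    r=least_squares(f,q0,loss='soft_l1');return r.x,np.abs(f(r.x)).round(1)
x,y=.015,.08
rail=[('side',(x,y,.05),(480,327)),('side',(-x,y,.05),(459,361)),('side',(x,-y,.05),(780,417)),('side',(-x,-y,.05),(766,455)),
('scene',(-x,y,.05),(190,181)),('scene',(x,y,.05),(219,197)),('scene',(-x,-y,.05),(22,328)),('scene',(x,-y,.05),(54,347)),
('side',(-x,y,0),(458,430)),('side',(-x,-y,0),(755,524)),('scene',(x,-y,0),(67,398)),('scene',(x,y,0),(224,249))]
a,b,w,t=-.1,.09,.135,.012
jig=[('side',(a,-w,t),(211,370)),('side',(b,-w,t),(497,263)),('side',(a,w,t),(37,133)),
('scene',(a,-w,t),(281,108)),('scene',(b,-w,t),(372,270)),('scene',(a,w,t),(610,20)),('scene',(b,w,t),(730,165))]
g=lambda c,u,v:atz(P[c],u,v,.05)
if __name__=='__main__':
    e=[atz(P['side'],*px['side'](o),.05) for o in((469,344),(773,436))];m=(e[0]+e[1])/2;d=e[0]-e[1]
    q,r=fit(rail,[m[0],m[1],0,np.arctan2(-d[0],d[1])]);print('rail',q.round(4),np.degrees(q[3]),r)
    e=[atz(P['side'],*px['side'](o),.012) for o in((211,370),(497,263))];d=e[1]-e[0]
    q,r=fit(jig,[e[0][0],e[0][1],0,np.arctan2(d[1],d[0])]);print('jig',q.round(4),np.degrees(q[3]),r)
    R=np.array([[np.cos(q[3]),np.sin(q[3])],[-np.sin(q[3]),np.cos(q[3])]])
    def inj(c,o,z): return (R@(atz(P[c],*px[c](o),z)[:2]-q[:2])*1e3).round(1)
    for c,o,z in(('side',(139,131),.012),('side',(231,106),.012),('scene',(637,108),.012),('scene',(601,70),.012),('side',(139,97),.0405),('scene',(637,93),.0405),('side',(152,64),.0505),('scene',(626,40),.0505),('side',(413,257),.03),('side',(400,265),.03),('scene',(356,197),.03)): print('jigframe',c,o,z,inj(c,o,z))
    for n,zz in(('jar',.085),('tin',.052),('ornament',.03)):
      for c in P:
        for s in silhouettes(n,P[c])[:1]:
            b=s['bbox'];print(n,c,atz(P[c],(b[0]+b[2])/2,(b[1]+b[3])/2,zz/2).round(3))
E
python3 fit.py
```

```text
rail [ 0.531  -0.2996 -0.0029  0.3474] 19.901852596032413 [0.1 0.5 0.3 0.5 0.9 0.1 0.5 0.2 1.7 0.7 0.5 0.7 1.1 0.2 0.5 0.1 0.9 0.1
 0.3 1.4 0.4 1.6 1.1 0.4]
jig [ 0.5521 -0.0067 -0.0044 -0.263 ] -15.06890057769751 [0.4 0.  1.  0.4 0.5 0.1 0.3 1.4 0.2 0.8 0.3 0.3 0.8 0.5]
jigframe side (139, 131) 0.012 [-41.4  96.4]
jigframe side (231, 106) 0.012 [24.8 93.9]
jigframe scene (637, 108) 0.012 [ 10.9 100.7]
jigframe scene (601, 70) 0.012 [-39.5  96.9]
jigframe side (139, 97) 0.0405 [-40.8  92.4]
jigframe scene (637, 93) 0.0405 [26.3 90.2]
jigframe side (152, 64) 0.0505 [-22.9 110.6]
jigframe scene (626, 40) 0.0505 [-20.6 105.2]
jigframe side (413, 257) 0.03 [  33.5 -128. ]
jigframe side (400, 265) 0.03 [  23.2 -130.8]
jigframe scene (356, 197) 0.03 [  40.6 -127.2]
jar scene [0.501 0.333 0.042]
jar side [0.487 0.327 0.042]
tin scene [ 0.734 -0.276  0.026]
tin side [ 0.734 -0.275  0.026]
ornament scene [0.707 0.334 0.015]
ornament side [0.789 0.369 0.015]
```

Call:
drive_tool(increments=[[[15.8,-37.5,3],[0,0,-2.2],1],[[15.8,-37.5,3],[0,0,-2.2],1],[[15.8,-37.5,3],[0,0,-2.2],1],[[15.8,-37.5,3],[0,0,-2.2],1],[[15.8,-37.5,3],[0,0,-2.2],1],[[15.8,-37.5,3],[0,0,-2.2],1],[[15.8,-37.5,3],[0,0,-2.2],1]])

```text
clock: 2.18
eef_pos: [0.326, 0.1871, 0.215]
tool_rot: [0.35, 0.937, 0.0, 0.0]
ft_force: [1.2, 0.4, 0.5]
grip_width: 0.0855
grasp_force: 0.0
```

Call:
drive_tool(increments=[[[15.8,-37.5,3],[0,0,-2.2],1],[[15.8,-37.5,3],[0,0,-2.2],1],[[15.8,-37.5,3],[0,0,-2.2],1],[[15.8,-37.5,3],[0,0,-2.2],1],[[15.8,-37.5,3],[0,0,-2.2],1],[[15.8,-37.5,3],[0,0,-2.2],1],[[15.8,-37.5,3],[0,0,-2.2],1]])

```text
clock: 2.77
eef_pos: [0.4367, -0.0758, 0.236]
tool_rot: [0.473, 0.881, 0.0, 0.0]
ft_force: [1.1, 0.7, -0.3]
grip_width: 0.0854
grasp_force: 0.0
```

Call:
drive_tool(increments=[[[15.8,-37.5,3],[0,0,-2.2],1],[[15.8,-37.5,3],[0,0,-2.2],1],[[15.8,-37.5,3],[0,0,-2.2],1],[[15.8,-37.5,3],[0,0,-2.2],1],[[15.8,-37.5,3],[0,0,-2.2],1],[[15.8,-38.5,3],[0,0,-2.7],1],[[0,0,0],[0,0,0],1]])

```text
clock: 3.35
eef_pos: [0.5328, -0.3065, 0.2501]
tool_rot: [0.576, 0.817, -0.001, -0.0]
ft_force: [-0.8, 1.3, -1.4]
grip_width: 0.0852
grasp_force: 0.0
```

Run:
```python
from h import *
o=get_obs();print({k:np.round(o[k],3) for k in('clock','joint_pos','eef_pos','tool_rot','ft_force')})
p=camera('wrist');save('pics/w1.png',p)
for q in('rail','jig','stop_face','fence_face'):
    for s in silhouettes(q,p)[:3]: print(q,round(s['conf'],2),s['bbox'],int(s['region'].sum()))
for X in([.531,-.3,.05],[.504,-.224,.05],[.558,-.375,.05]): print(proj(p,X))
```

```text
{'clock': np.float64(3.35), 'joint_pos': array([-0.521,  0.471,  0.482,  1.583, -0.002,  0.708]), 'eef_pos': array([ 0.533, -0.306,  0.25 ]), 'tool_rot': array([ 0.576,  0.817, -0.001, -0.   ]), 'ft_force': array([-0.792,  1.252, -1.377])}
rail 0.95 [307.2, 111.0, 337.4, 265.5] 4828
rail 0.67 [280.4, 312.6, 401.5, 408.9] 5195
rail 0.55 [112.6, 82.6, 203.0, 241.3] 6818
jig 0.91 [316.9, 0.0, 496.7, 84.2] 8056
stop_face 0.19 [394.2, 0.0, 434.3, 47.3] 690
fence_face 0.64 [392.6, 0.0, 438.3, 45.2] 678
(np.float64(323.319443779326), np.float64(194.11239685487362))
(np.float64(323.4696821573177), np.float64(109.15497002883917))
(np.float64(323.500885067968), np.float64(270.2538402560727))
```

View pics/w1.png

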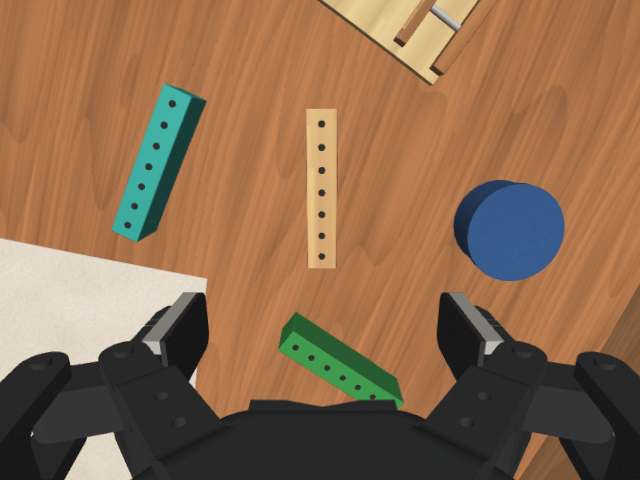

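Wrist view: the beech rail is vertical in the image, x 306–336, y 109–268, with its middle hole at (322,193). That agrees with the prediction to about 1 px. The teal and green bars and the tin are clear of the fingers.

Call:
drive_tool(increments=[[[0,0,-37],[0,0,0],1],[[0,0,-37],[0,0,0],1],[[0,0,-36],[0,0,0],1],[[0,0,0],[0,0,0],1],[[0,0,0],[0,0,0],1]])

```text
clock: 4.02
eef_pos: [0.5294, -0.2973, 0.143]
tool_rot: [0.573, 0.82, -0.0, -0.002]
ft_force: [0.9, -1.0, 0.1]
grip_width: 0.0853
grasp_force: 0.0
```

Run:
```python
from h import *
p=camera('wrist');o=get_obs();print({k:np.round(o[k],4) for k in('clock','eef_pos','tool_rot','ft_force')})
save('pics/w2.png',p)
for s in silhouettes('rail',p)[:2]:
    m=s['region'].astype(np.uint8);(c,wh,a)=cv2.minAreaRect(cv2.findNonZero(m))
    print(s['conf'],s['bbox'],c,wh,a,atz(p,*c,.05).round(4))
# dark holes on light rail
im=p['image'].astype(int);hs=cv2.cvtColor(p['image'],cv2.COLOR_RGB2HSV)
s=[s for s in silhouettes('rail',p) if abs((s['bbox'][0]+s['bbox'][2])/2-322)<40][0]
m=cv2.morphologyEx(s['region'].astype(np.uint8),cv2.MORPH_CLOSE,np.ones((15,15)))
d=((hs[...,2]<90)&(m>0)).astype(np.uint8)
n,_,st,ce=cv2.connectedComponentsWithStats(d)
h=[ce[i] for i in range(1,n) if 30<st[i,4]<400];h=sorted(h,key=lambda c:c[1])
W=[atz(p,*c,.05) for c in h]
for c,w in zip(h,W): print(c.round(1),w.round(4))
if len(W)>1:
    v=W[0]-W[-1];print('yaw',np.degrees(np.arctan2(-v[0],v[1])),np.linalg.norm(v))
a=o['tool_rot'];print('toolyaw',np.degrees(2*np.arctan2(a[1],a[0]))-90)
```

```text
{'clock': np.float64(4.0667), 'eef_pos': array([ 0.5315, -0.2988,  0.1457]), 'tool_rot': array([5.729e-01, 8.196e-01, 1.000e-04, 8.000e-04]), 'ft_force': array([ 0.6969, -0.6528,  1.0099])}
0.82 [271.5, 370.0, 336.1, 406.7] (304.8215637207031, 388.3680114746094) (67.60128021240234, 30.092914581298828) 7.4314093589782715 [ 0.5626 -0.4308  0.05  ]
0.8 [44.6, 79.7, 166.0, 288.6] (103.05828857421875, 185.7047119140625) (68.44408416748047, 210.58998107910156) 20.136302947998047 [ 0.3695 -0.3234  0.05  ]
[278.5 390.6] [ 0.5429 -0.4405  0.05  ]
toolyaw 20.0983671555867
```

Run:
```python
from h import *
p=camera('wrist');o=get_obs();print(o['eef_pos'].round(4),o['tool_rot'].round(4))
im=p['image'];save('pics/w3.png',p)
g=cv2.cvtColor(im,cv2.COLOR_RGB2HSV)[...,2]
d=((g<90)).astype(np.uint8);d[:, :280]=0;d[:,365:]=0;d[340:]=0
n,_,st,ce=cv2.connectedComponentsWithStats(d)
h=sorted([ce[i] for i in range(1,n) if 20<st[i,4]<300],key=lambda c:c[1])
W=[atz(p,*c,.05) for c in h]
for c,w in zip(h,W): print(c.round(1),w.round(4))
v=W[0]-W[-1];print('yaw',np.degrees(np.arctan2(-v[0],v[1])),np.linalg.norm(v))
```

```text
[ 0.5334 -0.3004  0.1476] [5.732e-01 8.194e-01 3.000e-04 3.500e-03]
[316.6 128.1] [ 0.5064 -0.2372  0.05  ]
[316.4 160.1] [ 0.5137 -0.2579  0.05  ]
[316.4 190.8] [ 0.5211 -0.2784  0.05  ]
[316.2 220.6] [ 0.5285 -0.2991  0.05  ]
[316.1 249.1] [ 0.5358 -0.3198  0.05  ]
[315.9 276.5] [ 0.5431 -0.3403  0.05  ]
[315.8 302.8] [ 0.5505 -0.361   0.05  ]
yaw 19.613401073004315 0.13146335497997233
```

View pics/w3.png

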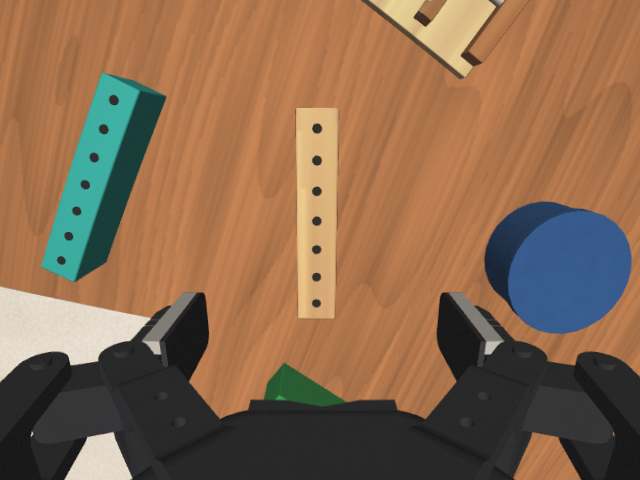

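The rail's middle hole is at (316,221), which puts the rail at (0.5285,−0.299) with yaw 19.6°. That is about 2–3 mm to the left of the finger mid-line, so I shift over and descend.

Call:
drive_tool(increments=[[[-2.5,0.5,-30],[0,0,-0.3],1],[[0,0,-35],[0,0,0],1],[[0,0,-30],[0,0,0],1],[[0,0,-16],[0,0,0],1],[[0,0,-8],[0,0,0],1],[[0,0,0],[0,0,0],1],[[0,0,0],[0,0,0],1]])

```text
clock: 4.8
eef_pos: [0.5301, -0.3, 0.0265]
tool_rot: [0.576, 0.818, 0.0, 0.002]
ft_force: [-0.7, -1.0, -0.2]
grip_width: 0.0853
grasp_force: 0.0
```

Call:
drive_tool(increments=[[[0,0,0],[0,0,0],0],[[0,0,0],[0,0,0],0],[[0,0,0],[0,0,0],0],[[0,0,0],[0,0,0],0],[[0,0,0],[0,0,0],0],[[0,0,0],[0,0,0],0],[[0,0,0],[0,0,0],0],[[0,0,0],[0,0,0],0]])

```text
clock: 5.47
eef_pos: [0.5286, -0.2991, 0.0246]
tool_rot: [0.576, 0.818, -0.0, -0.0]
ft_force: [-0.4, -0.5, -0.7]
grip_width: -0.0001
grasp_force: 0.0
```

Run:
```python
from h import *
a=camera('side');b=camera('scene');o=get_obs();print(o['eef_pos'],o['grip_width'],o['grasp_force'],o['ft_force'])
A=a['image'][180:440,300:580];B=b['image'][120:380,100:380]
cv2.imwrite('pics/pair1.png',cv2.cvtColor(cv2.resize(np.hstack([A,B]),(800,371),interpolation=cv2.INTER_CUBIC),cv2.COLOR_RGB2BGR))
```

```text
[ 0.52854552 -0.29908054  0.0245163 ] 0.00014374261499717778 0.0 [-0.72857368  0.49018131 -0.43821318]
```

View pics/pair1.png

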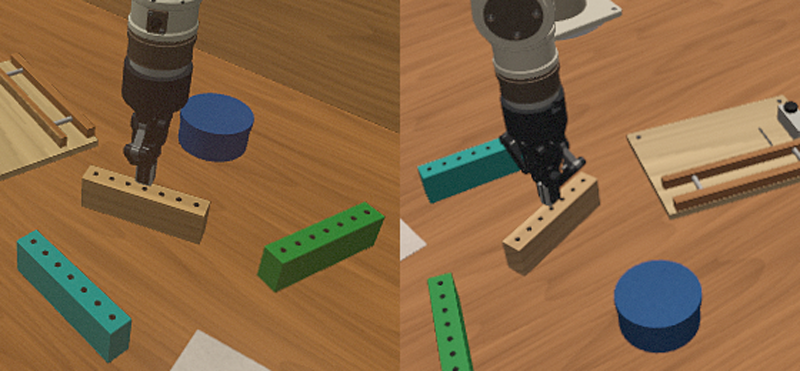

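Both views show the shut fingertips at the rail's top, not around it: side about (403,311), scene about (205,266). I'll triangulate the tip against the reported TCP.

Run:
```python
from h import *
a=camera('side');b=camera('scene')
save('pics/s2.png',a);save('pics/c2.png',b)
print('tip tri',tri([ray(a,402.9,310.9),ray(b,205,265.6)]))
print('eef proj',proj(a,get_obs()['eef_pos']),proj(b,get_obs()['eef_pos']))
print('rail holes mid proj',proj(a,[.5285,-.299,.05]),proj(b,[.5285,-.299,.05]))
A=a['image'][270:350,350:450];B=b['image'][225:305,160:260]
cv2.imwrite('pics/pair2.png',cv2.cvtColor(cv2.resize(np.hstack([A,B]),(800,320),interpolation=cv2.INTER_CUBIC),cv2.COLOR_RGB2BGR))
```

```text
tip tri [ 0.53231194 -0.30194623  0.05145024]
eef proj (np.float64(399.1844898019716), np.float64(322.22187362969896)) (np.float64(207.2807225699646), np.float64(273.8773199662084))
rail holes mid proj (np.float64(400.32049255100617), np.float64(311.8252665766982)) (np.float64(205.56264879822487), np.float64(264.25342701815424))
```

View pics/pair2.png

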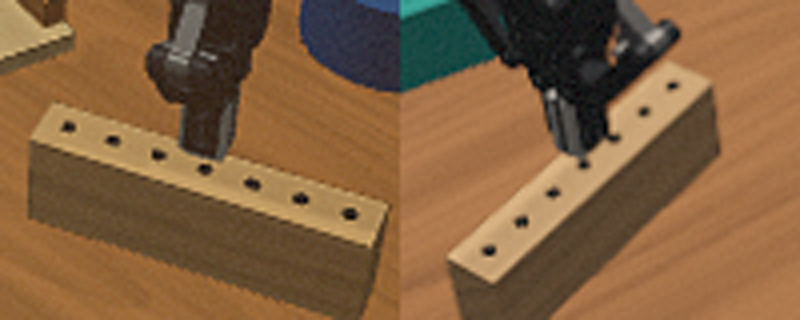

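The tip triangulates to z ≈ 0.051, directly over the rail, while the reported TCP z is 0.0245. So the reported height is about 26 mm too low. I'll open, go down another 24 mm with force checks, and grip again.

Call:
drive_tool(increments=[[[0,0,0],[0,0,0],1],[[0,0,0],[0,0,0],1],[[0,0,0],[0,0,0],1],[[0,0,0],[0,0,0],1],[[0,0,0],[0,0,0],1],[[0,0,0],[0,0,0],1],[[0,0,-6],[0,0,0],1],[[0,0,-6],[0,0,0],1]])

```text
clock: 6.33
eef_pos: [0.529, -0.2993, 0.0126]
tool_rot: [0.576, 0.818, 0.0, 0.001]
ft_force: [-0.2, 0.0, 0.2]
grip_width: 0.0853
grasp_force: 0.0
```

Call:
drive_tool(increments=[[[0,0,0],[0,0,0],1],[[0,0,0],[0,0,0],1]])

```text
clock: 6.5
eef_pos: [0.5279, -0.2987, 0.0116]
tool_rot: [0.576, 0.818, -0.0, -0.001]
ft_force: [0.7, 0.4, -0.6]
grip_width: 0.0856
grasp_force: 0.0
```

Run:
```python
from h import *
a=camera('side');b=camera('scene');p=camera('wrist')
o=get_obs();print(o['eef_pos'],o['grip_width'],o['ft_force'],o['joint_pos'])
print(p['K'],ray(p,320,240)[0],proj(p,o['eef_pos']))
A=a['image'][270:350,350:450];B=b['image'][225:305,160:260];C=p['image'][200:440,140:500]
A,B=[cv2.resize(i,(400,320),interpolation=cv2.INTER_CUBIC) for i in(A,B)]
C=cv2.copyMakeBorder(cv2.resize(C,(360,240)),0,0,0,440,cv2.BORDER_CONSTANT)
cv2.imwrite('pics/tri3.png',cv2.cvtColor(np.vstack([np.hstack([A,B]),C]),cv2.COLOR_RGB2BGR))
```

```text
[ 0.52869309 -0.29913309  0.01260334] 0.08532346164342021 [-0.40062612 -0.3650562  -0.22945785] [-5.14885858e-01  5.79010542e-01  2.71407358e-02  1.01885832e+00
 -8.53185744e-06  7.11795889e-01]
[[386.99270555   0.         322.30551868]
 [  0.         386.99270555 235.34524839]
 [  0.           0.           1.        ]] [ 0.50615473 -0.23729946  0.19167554] (np.float64(322.9663371453189), np.float64(271.18263613029416))
```

View pics/tri3.png

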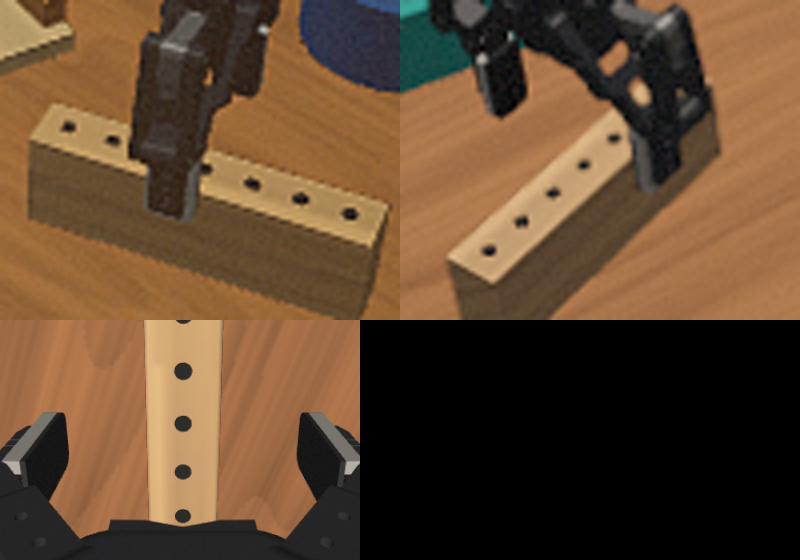

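Open fingers straddle the rail: the pads start about 10 mm below its top edge in the side view (tip near (393,324)), and no force is felt. Down another 13 mm, then close.

Call:
drive_tool(increments=[[[0,0,-7],[0,0,0],1],[[0,0,-6],[0,0,0],1],[[0,0,0],[0,0,0],1],[[0,0,0],[0,0,0],1]])

```text
clock: 6.98
eef_pos: [0.5279, -0.2987, -0.0013]
tool_rot: [0.576, 0.818, -0.0, -0.001]
ft_force: [0.1, -0.7, 0.8]
grip_width: 0.0854
grasp_force: 0.0
```

Call:
drive_tool(increments=[[[0,0,0],[0,0,0],0],[[0,0,0],[0,0,0],0],[[0,0,0],[0,0,0],0],[[0,0,0],[0,0,0],0],[[0,0,0],[0,0,0],0],[[0,0,0],[0,0,0],0]])

```text
clock: 7.48
eef_pos: [0.5291, -0.2993, 0.0001]
tool_rot: [0.576, 0.818, 0.0, 0.001]
ft_force: [0.2, -0.2, 3.4]
grip_width: 0.0285
grasp_force: 61.1
```

Gripped: opening 28.5 mm, 61 N. Now I lift and carry it over the board, turning it parallel to the fence.

Call:
drive_tool(increments=[[[0,0,20],[0,0,0],0],[[0,0,25],[0,0,0],0],[[0,0,20],[0,0,0],0],[[0,0,0],[0,0,0],0],[[0,0,0],[0,0,0],0],[[0,0,0],[0,0,0],0]])

```text
clock: 7.98
eef_pos: [0.5277, -0.2986, 0.0633]
tool_rot: [0.576, 0.818, -0.0, -0.001]
ft_force: [-0.6, -0.7, -2.6]
grip_width: 0.0282
grasp_force: 60.6
```

Call:
drive_tool(increments=[[[1.5,25,0],[0,0,-4],0],[[1.5,37,0],[0,0,-4],0],[[1.5,37,0],[0,0,-5],0],[[2,37,0],[0,0,-5],0],[[2,37,0],[0,0,-5],0],[[2,37,0],[0,0,-5],0],[[1.5,37,0],[0,0,-4],0],[[1,38,0],[0,0,-2.8],0]])

```text
clock: 8.65
eef_pos: [0.5398, -0.0125, 0.0625]
tool_rot: [0.795, 0.607, -0.001, -0.001]
ft_force: [0.9, -0.3, -2.2]
grip_width: 0.0288
grasp_force: 60.5
```

Call:
drive_tool(increments=[[[0,0,0],[0,0,0],0],[[0,0,0],[0,0,0],0],[[0,0,0],[0,0,0],0]])

```text
clock: 8.9
eef_pos: [0.5404, -0.014, 0.0631]
tool_rot: [0.793, 0.609, -0.001, -0.001]
ft_force: [0.3, -0.4, -2.1]
grip_width: 0.0287
grasp_force: 60.5
```

Run:
```python
from h import *
a=camera('side');b=camera('scene');p=camera('wrist');save('pics/w5.png',p)
o=get_obs();print(o['clock'],o['eef_pos'],o['tool_rot'],o['ft_force'],o['ft_torque'],o['grip_width'],o['grasp_force'])
A=a['image'][160:320,220:420];B=b['image'][140:300,240:440]
A,B=[cv2.resize(i,(400,320),interpolation=cv2.INTER_CUBIC) for i in(A,B)]
C=cv2.copyMakeBorder(cv2.resize(p['image'],(360,270)),0,0,0,440,cv2.BORDER_CONSTANT)
cv2.imwrite('pics/tri4.png',cv2.cvtColor(np.vstack([np.hstack([A,B]),C]),cv2.COLOR_RGB2BGR))
```

```text
9.05 [ 0.54110001 -0.01543149  0.06392063] [ 7.94380306e-01  6.07420344e-01 -6.00132242e-04 -3.09086724e-04] [ 0.27464314 -0.23430446 -2.4711927 ] [-0.04106058 -0.00271276 -0.0192898 ] 0.02820894223071871 60.54037928581238
```

View pics/tri4.png

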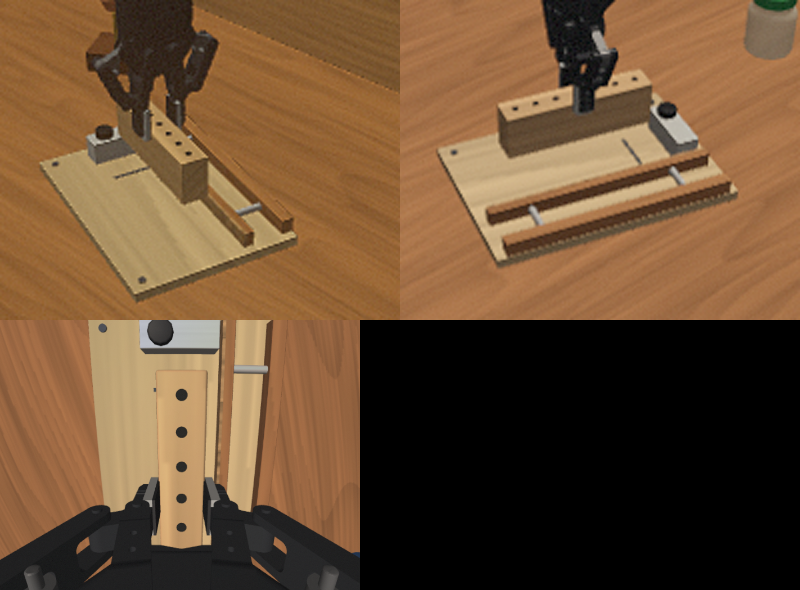

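Side, scene and wrist views all show the rail upright and held over the board, between the fence and the open front, clear of the stop (wrist stop face near row 352 of the montage). I'll measure the fence line and the stop in the wrist picture before lowering.

Run:
```python
from h import *
p=camera('wrist');im=p['image'];hs=cv2.cvtColor(cv2.GaussianBlur(im,(5,5),0),cv2.COLOR_RGB2HSV).astype(int)
pts=[]
for v in range(75,270,15):
    row=hs[v,368:480];print(v,[tuple(x) for x in row[0:60:6]]) if v in(90,210) else 0
    g=np.diff(row[:,2]);u=368+int(np.argmin(g[:50]));pts.append(atz(p,u+1,v,.012)[:2]);print(v,u,end='; ')
P=np.array(pts);q=cv2.fitLine(P.astype(np.float32),cv2.DIST_HUBER,0,.001,.001).ravel()
yaw=np.degrees(np.arctan2(-q[0],q[1]));print('\nfence y-axis yaw',(yaw+90)%180-90)
y=np.radians((yaw+90)%180-90);nx=np.array([np.cos(y),np.sin(y)]);ny=np.array([-np.sin(y),np.cos(y)])
t=get_obs()['eef_pos'][:2]
print('fence minus tcp along x',(np.array([q[2],q[3]])-t)@nx)
for u in(260,300,340,375):
    col=hs[10:90,u,:];print(u,'col V',col[::6,2],'S',col[::6,1])
    g=np.diff(col[:,2]);
    for v in(10+int(np.argmax(g)),10+int(np.argmin(g))): print('  edge',v,'y at .012',(atz(p,u,v,.012)[:2]-t)@ny,'y at .0405',(atz(p,u,v,.0405)[:2]-t)@ny)
```

```text
75 387; 90 [(np.int64(18), np.int64(102), np.int64(177)), (np.int64(18), np.int64(99), np.int64(199)), (np.int64(18), np.int64(100), np.int64(209)), (np.int64(18), np.int64(101), np.int64(197)), (np.int64(15), np.int64(122), np.int64(119)), (np.int64(14), np.int64(133), np.int64(163)), (np.int64(13), np.int64(144), np.int64(158)), (np.int64(13), np.int64(145), np.int64(148)), (np.int64(13), np.int64(35), np.int64(132)), (np.int64(14), np.int64(24), np.int64(136))]
90 387; 105 386; 120 386; 135 385; 150 385; 165 384; 180 383; 195 383; 210 [(np.int64(19), np.int64(100), np.int64(211)), (np.int64(18), np.int64(99), np.int64(213)), (np.int64(18), np.int64(100), np.int64(212)), (np.int64(15), np.int64(118), np.int64(97)), (np.int64(15), np.int64(130), np.int64(161)), (np.int64(13), np.int64(144), np.int64(166)), (np.int64(13), np.int64(144), np.int64(159)), (np.int64(18), np.int64(101), np.int64(204)), (np.int64(18), np.int64(100), np.int64(211)), (np.int64(18), np.int64(101), np.int64(205))]
210 382; 225 382; 240 381; 255 380; 
fence y-axis yaw -15.264374
fence minus tcp along x 0.036222
[... 374 characters left out ...]
9  98  98  96  98 105]
  edge 38 y at .012 0.11708321536751244 y at .0405 0.11073535654010294
  edge 49 y at .012 0.11128866761081951 y at .0405 0.10565521111736913
340 col V [188 188 186 187 187 187 188  68  73 198 199 199 199 188] S [  5   5   5   5   5   4   5  26  38  98  99  99  99 104]
  edge 59 y at .012 0.10600706324985487 y at .0405 0.1010247689593846
  edge 49 y at .012 0.1113101408360356 y at .0405 0.10567403693628946
375 col V [188 188 187 187 186 187 187  72  67 200 200 200 201 201] S [  9   9  11  10  10  12  11  28  30  98  99  99 100  99]
  edge 60 y at .012 0.1056217836360053 y at .0405 0.10068698997317989
  edge 49 y at .012 0.11146365027993338 y at .0405 0.1058086203984523
```

Fence yaw is −15.26° and the tool's is −15.2°. The fence face is about 21 mm from the rail's side and the stop about 26 mm from its end. Lowering now.

Call:
drive_tool(increments=[[[0,0,-20],[0,0,0],0],[[0,0,-20],[0,0,0],0],[[0,0,-8],[0,0,0],0],[[0,0,0],[0,0,0],0],[[0,0,0],[0,0,0],0],[[0,0,0],[0,0,0],0]])

```text
clock: 9.6
eef_pos: [0.5425, -0.0145, 0.0175]
tool_rot: [0.794, 0.608, 0.001, 0.0]
ft_force: [-0.1, -0.1, -1.9]
grip_width: 0.0285
grasp_force: 60.4
```

Call:
drive_tool(increments=[[[0,0,-1],[0,0,0],0],[[0,0,-1],[0,0,0],0],[[0,0,0],[0,0,0],0],[[0,0,0],[0,0,0],0]])

```text
clock: 9.93
eef_pos: [0.5419, -0.014, 0.015]
tool_rot: [0.794, 0.608, 0.0, 0.0]
ft_force: [0.1, 0.3, -1.4]
grip_width: 0.0284
grasp_force: 60.5
```

Call:
drive_tool(increments=[[[0,0,-1],[0,0,0],0],[[0,0,-1],[0,0,0],0],[[0,0,0],[0,0,0],0],[[0,0,0],[0,0,0],0]])

```text
clock: 10.27
eef_pos: [0.5415, -0.014, 0.0125]
tool_rot: [0.794, 0.608, -0.0, -0.0]
ft_force: [0.3, 0.7, -0.8]
grip_width: 0.0285
grasp_force: 60.5
```

Call:
drive_tool(increments=[[[0,0,-1],[0,0,0],0],[[0,0,0],[0,0,0],0],[[0,0,0],[0,0,0],0],[[0,0,0],[0,0,0],0]])

```text
clock: 10.6
eef_pos: [0.5417, -0.0141, 0.0121]
tool_rot: [0.794, 0.608, 0.0, 0.0]
ft_force: [-1.9, 0.8, 5.5]
grip_width: 0.028
grasp_force: 61.2
```

Call:
drive_tool(increments=[[[0,0,-0.5],[0,0,0],0],[[0,0,0],[0,0,0],0],[[0,0,0],[0,0,0],0],[[0,0,0],[0,0,0],0]])

```text
clock: 10.93
eef_pos: [0.5417, -0.0141, 0.0121]
tool_rot: [0.794, 0.608, 0.0, 0.0]
ft_force: [-3.3, 0.3, 7.7]
grip_width: 0.0285
grasp_force: 61.7
```

Seated on the board: vertical force went from −2 to +7.7 N. I'll ease up 0.5 mm and slide towards the stop.

Call:
drive_tool(increments=[[[0,0,0.6],[0,0,0],0],[[1.3,4.8,0],[0,0,0],0],[[1.3,4.8,0],[0,0,0],0],[[1.3,4.8,0],[0,0,0],0],[[1.3,4.8,0],[0,0,0],0],[[0,0,0],[0,0,0],0],[[0,0,0],[0,0,0],0]])

```text
clock: 11.52
eef_pos: [0.5479, 0.0059, 0.0121]
tool_rot: [0.794, 0.608, 0.001, 0.0]
ft_force: [-0.5, -2.1, 4.6]
grip_width: 0.0284
grasp_force: 61.4
```

Call:
drive_tool(increments=[[[0.26,0.97,0],[0,0,0],0],[[0.26,0.97,0],[0,0,0],0],[[0,0,0],[0,0,0],0],[[0,0,0],[0,0,0],0]])

```text
clock: 11.85
eef_pos: [0.5481, 0.0066, 0.0121]
tool_rot: [0.794, 0.608, 0.0, 0.001]
ft_force: [-0.3, -3.9, 6.0]
grip_width: 0.0284
grasp_force: 61.5
```

Call:
drive_tool(increments=[[[0.26,0.97,0],[0,0,0],0],[[0.13,0.48,0],[0,0,0],0],[[0,0,0],[0,0,0],0],[[0,0,0],[0,0,0],0]])

```text
clock: 12.18
eef_pos: [0.5483, 0.0079, 0.0121]
tool_rot: [0.794, 0.608, -0.0, 0.001]
ft_force: [-0.6, -5.5, 6.3]
grip_width: 0.0281
grasp_force: 61.5
```

Call:
drive_tool(increments=[[[0.26,0.97,0],[0,0,0],0],[[0,0,0],[0,0,0],0],[[0,0,0],[0,0,0],0]])

```text
clock: 12.43
eef_pos: [0.5486, 0.0089, 0.0121]
tool_rot: [0.794, 0.608, -0.0, 0.001]
ft_force: [-1.4, -4.6, 6.2]
grip_width: 0.0285
grasp_force: 61.5
```

Call:
drive_tool(increments=[[[0.26,0.97,0],[0,0,0],0],[[0,0,0],[0,0,0],0],[[0,0,0],[0,0,0],0]])

```text
clock: 12.68
eef_pos: [0.5486, 0.0091, 0.0121]
tool_rot: [0.794, 0.608, -0.001, 0.001]
ft_force: [-1.5, -6.8, 6.1]
grip_width: 0.0287
grasp_force: 61.5
```

Call:
drive_tool(increments=[[[0.26,0.97,0],[0,0,0],0],[[0,0,0],[0,0,0],0],[[0,0,0],[0,0,0],0]])

```text
clock: 12.93
eef_pos: [0.5486, 0.0091, 0.0121]
tool_rot: [0.794, 0.608, -0.001, 0.002]
ft_force: [-2.2, -9.2, 6.1]
grip_width: 0.0285
grasp_force: 61.6
```

Butted against the stop: TCP y stalls at 0.0091 while the force climbs about 2.3 N per mm commanded. This agrees with the measured gap. Now towards the fence.

Call:
drive_tool(increments=[[[3.9,-1.05,0],[0,0,0],0],[[3.9,-1.05,0],[0,0,0],0],[[3.9,-1.05,0],[0,0,0],0],[[2.9,-0.8,0],[0,0,0],0],[[0,0,0],[0,0,0],0],[[0,0,0],[0,0,0],0]])

```text
clock: 13.43
eef_pos: [0.5502, 0.0087, 0.0124]
tool_rot: [0.793, 0.609, -0.008, -0.008]
ft_force: [-28.9, -0.4, 34.5]
grip_width: 0.028
grasp_force: 64.9
```

Call:
drive_tool(increments=[[[1.9,-0.5,0],[0,0,0],0],[[0,0,0],[0,0,0],0],[[0,0,0],[0,0,0],0]])

```text
clock: 13.68
eef_pos: [0.5502, 0.0086, 0.0124]
tool_rot: [0.793, 0.609, -0.009, -0.009]
ft_force: [-33.3, -0.2, 38.8]
grip_width: 0.0283
grasp_force: 65.4
```

Call:
drive_tool(increments=[[[1.9,-0.5,0],[0,0,0],0],[[0,0,0],[0,0,0],0],[[0,0,0],[0,0,0],0]])

```text
clock: 13.93
eef_pos: [0.5505, 0.0086, 0.0124]
tool_rot: [0.793, 0.609, -0.01, -0.01]
ft_force: [-36.7, 0.7, 42.8]
grip_width: 0.0282
grasp_force: 65.8
```

Call:
drive_tool(increments=[[[1.9,-0.5,0],[0,0,0],0],[[0,0,0],[0,0,0],0],[[0,0,0],[0,0,0],0]])

```text
clock: 14.18
eef_pos: [0.5527, 0.0079, 0.0124]
tool_rot: [0.793, 0.609, -0.01, -0.01]
ft_force: [-35.7, 1.3, 42.2]
grip_width: 0.0281
grasp_force: 65.6
```

The rail jams: the vertical and lateral forces wedge up together from friction with the board. I'll back off, lift slightly to unload, then slide again with almost no down-force.

Call:
drive_tool(increments=[[[-5.8,1.6,0],[0,0,0],0],[[-5.8,1.6,0],[0,0,0],0],[[-3.8,1,0.5],[0,0,0],0],[[0,0,0.5],[0,0,0],0],[[0,0,0],[0,0,0],0],[[0,0,0],[0,0,0],0]])

```text
clock: 14.68
eef_pos: [0.5521, 0.0082, 0.0122]
tool_rot: [0.794, 0.608, -0.002, 0.001]
ft_force: [-3.0, -8.3, 4.0]
grip_width: 0.0282
grasp_force: 61.2
```

Run:
```python
from h import *
o=get_obs();print({k:np.round(o[k],4) for k in('clock','eef_pos','tool_rot','ft_force','ft_torque')})
from scipy.spatial.transform import Rotation as R
print(R.from_quat(o['tool_rot']).as_matrix().round(4))
```

```text
{'clock': np.float64(14.6833), 'eef_pos': array([0.5521, 0.0082, 0.0122]), 'tool_rot': array([ 0.7942,  0.6076, -0.0023,  0.0009]), 'ft_force': array([-3.0093, -8.3156,  3.9547]), 'ft_torque': array([-1.637 ,  0.6734, -0.0351])}
[[ 0.2615  0.9652 -0.0025]
 [ 0.9652 -0.2615 -0.0043]
 [-0.0048 -0.0013 -1.    ]]
```

Call:
drive_tool(increments=[[[-0.3,-1.1,1],[0,0,0],0],[[0,0,0.5],[0,0,0],0],[[0,0,0],[0,0,0],0],[[0,0,0],[0,0,0],0]])

```text
clock: 15.02
eef_pos: [0.5521, 0.0085, 0.0131]
tool_rot: [0.794, 0.608, -0.001, -0.0]
ft_force: [0.1, -5.0, -3.2]
grip_width: 0.0285
grasp_force: 60.4
```

Call:
drive_tool(increments=[[[0,0,0.5],[0,0,0],0],[[0,0,0],[0,0,0],0],[[0,0,0],[0,0,0],0]])

```text
clock: 15.27
eef_pos: [0.5521, 0.0086, 0.0136]
tool_rot: [0.794, 0.608, -0.001, -0.0]
ft_force: [-0.4, -4.9, -4.2]
grip_width: 0.0286
grasp_force: 60.2
```

Call:
drive_tool(increments=[[[2.9,-0.8,0],[0,0,0],0],[[2.9,-0.8,0],[0,0,0],0],[[0,0,0],[0,0,0],0],[[0,0,0],[0,0,0],0]])

```text
clock: 15.6
eef_pos: [0.5561, 0.0073, 0.0133]
tool_rot: [0.794, 0.608, -0.002, -0.002]
ft_force: [-4.7, -5.2, -2.7]
grip_width: 0.0285
grasp_force: 60.5
```

Call:
drive_tool(increments=[[[2.9,-0.8,0],[0,0,0],0],[[2.9,-0.8,0],[0,0,0],0],[[0,0,0],[0,0,0],0],[[0,0,0],[0,0,0],0]])

```text
clock: 15.93
eef_pos: [0.5619, 0.0058, 0.0133]
tool_rot: [0.794, 0.608, -0.002, -0.002]
ft_force: [-4.2, -4.4, -1.9]
grip_width: 0.028
grasp_force: 60.5
```

Call:
drive_tool(increments=[[[1.6,-1.5,0],[0,0,0],0],[[1.9,-0.5,0],[0,0,0],0],[[0,0,0],[0,0,0],0],[[0,0,0],[0,0,0],0]])

```text
clock: 16.27
eef_pos: [0.5678, 0.0042, 0.0143]
tool_rot: [0.794, 0.608, -0.0, -0.001]
ft_force: [-2.6, -2.3, -3.0]
grip_width: 0.0281
grasp_force: 60.5
```

Call:
drive_tool(increments=[[[1.9,-0.5,0],[0,0,0],0],[[0,0,0],[0,0,0],0],[[0,0,0],[0,0,0],0]])

```text
clock: 16.52
eef_pos: [0.5698, 0.0036, 0.0145]
tool_rot: [0.794, 0.608, -0.0, -0.0]
ft_force: [-3.0, -2.4, -4.2]
grip_width: 0.0284
grasp_force: 60.4
```

Call:
drive_tool(increments=[[[1.9,-0.5,0],[0,0,0],0],[[0,0,0],[0,0,0],0],[[0,0,0],[0,0,0],0]])

```text
clock: 16.77
eef_pos: [0.5714, 0.0031, 0.0145]
tool_rot: [0.794, 0.608, -0.0, -0.001]
ft_force: [-5.4, -1.4, -2.8]
grip_width: 0.0283
grasp_force: 60.5
```

Call:
drive_tool(increments=[[[1.9,-0.5,0],[0,0,0],0],[[0,0,0],[0,0,0],0],[[0,0,0],[0,0,0],0]])

```text
clock: 17.02
eef_pos: [0.5729, 0.0027, 0.0145]
tool_rot: [0.794, 0.608, -0.001, -0.001]
ft_force: [-5.9, -1.2, -2.0]
grip_width: 0.0284
grasp_force: 60.6
```

Call:
drive_tool(increments=[[[1.9,-0.5,0],[0,0,0],0],[[0,0,0],[0,0,0],0],[[0,0,0],[0,0,0],0]])

```text
clock: 17.27
eef_pos: [0.5741, 0.0024, 0.0144]
tool_rot: [0.794, 0.608, -0.001, -0.001]
ft_force: [-7.5, 0.1, -0.7]
grip_width: 0.0283
grasp_force: 60.8
```

Call:
drive_tool(increments=[[[1.9,-0.5,0],[0,0,0],0],[[0,0,0],[0,0,0],0],[[0,0,0],[0,0,0],0]])

```text
clock: 17.52
eef_pos: [0.5755, 0.0021, 0.0143]
tool_rot: [0.794, 0.608, -0.001, -0.002]
ft_force: [-8.6, 0.1, -0.4]
grip_width: 0.0284
grasp_force: 60.8
```

```bash
cat > st.py <<'E'
from h import *
y=np.radians(-15.2);ex=np.array([np.cos(y),np.sin(y)]);ey=np.array([-np.sin(y),np.cos(y)])
p=camera('wrist');F=[];T=[]
for i in range(3):
    o=get_obs();F.append(o['ft_force']);T.append(o['eef_pos']);
    if i<2: p=camera('wrist')
F=np.mean(F,0);T=np.mean(T,0);print(o['clock'],'F',F.round(2),'Fx',F[:2]@ex,'Fy',F[:2]@ey,'relx',(T[:2]-[.5412,-.0145])@ex*1e3,'rely',(T[:2]-[.5412,-.0145])@ey*1e3,o['tool_rot'].round(4),o['ft_torque'].round(2))
hs=cv2.cvtColor(cv2.GaussianBlur(p['image'],(5,5),0),cv2.COLOR_RGB2HSV).astype(int)
save('pics/wst.png',p)
for v in(60,90,120,150): print(v,'V',hs[v,340:480:4,2].tolist())
for v in(60,120): print(v,'S',hs[v,340:480:4,1].tolist())
# fixed bar/fence top edges in jig x relative to start, at z .03
for v in(90,):
  for u in range(340,480,4): print(u,round(float((atz(p,u,v,.03)[:2]-[.5412,-.0145])@ex*1e3),1),end=' ')
E
python3 st.py
```

```text
17.6667 F [-8.18 -0.01 -0.71] Fx -7.88699858411678 Fy -2.1519909115758975 relx 28.702332437836144 rely 24.957850496127104 [ 0.7938  0.6081 -0.0012 -0.0018] [-0.09  1.92 -0.18]
60 V [206, 205, 203, 200, 176, 106, 141, 147, 152, 150, 151, 156, 151, 196, 200, 195, 192, 190, 189, 190, 191, 200, 208, 206, 200, 197, 187, 88, 87, 91, 157, 163, 164, 166, 159]
90 V [191, 192, 191, 189, 180, 175, 173, 152, 154, 151, 153, 157, 144, 203, 199, 193, 191, 190, 190, 191, 195, 204, 209, 204, 199, 196, 140, 88, 86, 125, 162, 163, 165, 162, 156]
120 V [198, 199, 200, 198, 197, 193, 179, 134, 155, 152, 154, 158, 164, 203, 198, 192, 191, 190, 191, 192, 199, 208, 207, 201, 198, 192, 88, 89, 90, 158, 162, 163, 163, 158, 155]
150 V [198, 199, 199, 198, 197, 195, 178, 144, 156, 152, 145, 148, 192, 201, 196, 192, 190, 190, 191, 195, 204, 210, 205, 199, 197, 142, 88, 88, 126, 154, 161, 163, 161, 158, 157]
60 S [100, 101, 99, 99, 101, 120, 123, 134, 139, 141, 144, 144, 142, 100, 99, 99, 98, 99, 100, 99, 99, 99, 101, 100, 99, 100, 101, 136, 138, 140, 146, 144, 145, 146, 144]
120 S [113, 113, 113, 113, 114, 114, 114, 129, 141, 143, 144, 144, 114, 100, 100, 98, 100, 101, 100, 100, 100, 101, 101, 100, 100, 101, 133, 140, 139, 147, 145, 144, 144, 145, 145]
340 35.1 344 36.8 348 38.4 352 40.0 356 41.6 360 43.2 364 44.8 368 46.4 372 48.0 376 49.6 380 51.2 384 52.8 388 54.5 392 56.1 396 57.7 400 59.3 404 60.9 408 62.5 412 64.2 416 65.8 420 67.4 424 69.0 428 70.7 432 72.3 436 73.9 440 75.6 444 77.2 448 78.8 452 80.5 456 82.1 460 83.8 464 85.4 468 87.1 472 88.7 476 90.4
```

Run:
```python
from h import *
y=np.radians(-15.2);ex=np.array([np.cos(y),np.sin(y)])
p=camera('wrist');T=get_obs()['eef_pos']
def edges(im,V,tag):
    q=dict(p);q['view']=V
    hs=cv2.cvtColor(cv2.GaussianBlur(im,(3,3),0),cv2.COLOR_RGB2HSV).astype(int)
    for v in(100,130,160,190):
        val=hs[v,:,2]; s=hs[v,:,1]
        rel=lambda u:(atz(q,u,v,.03)[:2]-[.5412,-.0145])@ex*1e3
        R=[(u,rel(u)) for u in range(340,520)]
        # saturation falling (fence->board) then value rise at bar top edge
        ds=np.diff(cv2.GaussianBlur(s.astype(np.float32)[None],(5,1),0).ravel());dv=np.diff(cv2.GaussianBlur(val.astype(np.float32)[None],(5,1),0).ravel())
        a=[u for u,r in R if 44<r<66];b=[u for u,r in R if 76<r<90]
        ua=a[int(np.argmin(ds[a]))]+.5;ub=b[int(np.argmax(dv[b]))]+.5
        print(tag,v,ua,ub,'fence back',rel(ua).round(1),'bar',rel(ub).round(1),'gap',(rel(ub)-rel(ua)).round(1))
edges(p['image'],np.array(p['view']),'now')
w=cv2.cvtColor(cv2.imread('pics/w5.png'),cv2.COLOR_BGR2RGB)
V=np.array(p['view']);D=np.array([.5415,-.0145,.065])-np.array([T[0],T[1],T[2]]);V2=V.copy();V2[:3,3]=V[:3,3]-V[:3,:3]@D
edges(w,V2,'free')
```

```text
now 100 388.5 455.5 fence back 54.8 bar 82.2 gap 27.4
now 130 387.5 453.5 fence back 54.8 bar 82.2 gap 27.4
now 160 385.5 450.5 fence back 54.5 bar 81.9 gap 27.4
now 190 384.5 448.5 fence back 54.6 bar 82.1 gap 27.5
free 100 414.5 478.5 fence back 48.3 bar 82.8 gap 34.5
free 130 413.5 475.5 fence back 48.5 bar 82.5 gap 33.9
free 160 411.5 472.5 fence back 48.3 bar 82.2 gap 33.9
free 190 409.5 470.5 fence back 48.1 bar 82.7 gap 34.5
```

Vision gives a fence displacement of 6.8 mm (gap to the fixed bar 34.2 → 27.4 mm), which fits the roughly 6 N spring force. I'll push about 3 mm more, then lower until it lightly touches the board.

Call:
drive_tool(increments=[[[1.9,-0.4,0],[0,0,0],0],[[0,0,0],[0,0,0],0],[[1.9,-0.4,0],[0,0,0],0],[[0,0,0],[0,0,0],0],[[0,0,0],[0,0,0],0]])

```text
clock: 18.13
eef_pos: [0.578, 0.0014, 0.0142]
tool_rot: [0.794, 0.608, -0.002, -0.003]
ft_force: [-10.5, -0.1, 1.3]
grip_width: 0.028
grasp_force: 61.0
```

Call:
drive_tool(increments=[[[0,0,-1],[0,0,0],0],[[0,0,0],[0,0,0],0],[[0,0,0],[0,0,0],0]])

```text
clock: 18.38
eef_pos: [0.5782, 0.0013, 0.0137]
tool_rot: [0.794, 0.608, -0.002, -0.002]
ft_force: [-11.2, 0.1, 3.4]
grip_width: 0.0283
grasp_force: 61.3
```

Call:
drive_tool(increments=[[[0,0,-0.8],[0,0,0],0],[[0,0,0],[0,0,0],0],[[0,0,0],[0,0,0],0]])

```text
clock: 18.63
eef_pos: [0.5784, 0.0012, 0.0131]
tool_rot: [0.794, 0.608, -0.002, -0.002]
ft_force: [-10.5, -0.7, 5.2]
grip_width: 0.0282
grasp_force: 61.5
```

```bash
python3 st.py | head -1
python3 - <<'E'
from h import *
y=np.radians(-15.2);ex=np.array([np.cos(y),np.sin(y)]);ey=np.array([-np.sin(y),np.cos(y)])
p=camera('wrist');hs=cv2.cvtColor(cv2.GaussianBlur(p['image'],(3,3),0),cv2.COLOR_RGB2HSV).astype(int)
for v in(100,130,160,190):
    rel=lambda u:(atz(p,u,v,.03)[:2]-[.5412,-.0145])@ex*1e3
    f=lambda k:np.diff(cv2.GaussianBlur(hs[v,:,k].astype(np.float32)[None],(5,1),0).ravel())
    ds,dv=f(1),f(2);a=[u for u in range(340,520) if 46<rel(u)<70];b=[u for u in range(340,520) if 76<rel(u)<90]
    ua=a[int(np.argmin(ds[a]))]+.5;ub=b[int(np.argmax(dv[b]))]+.5;print(v,'disp',34.2-(rel(ub)-rel(ua)))
E
```

```text
18.7833 F [-11.09  -0.29   4.64] Fx -10.622741029420157 Fy -3.1833129157705744 relx 31.834863134139717 rely 24.891117890853526 [ 0.7938  0.6081 -0.0017 -0.0021] [-0.07  2.55 -0.22]
100 disp 9.887805381018914
130 disp 9.922701247362006
160 disp 9.934732248086718
190 disp 9.500461058155388
```

Call:
drive_tool(increments=[[[0,0,-0.8],[0,0,0],0],[[0,0,0],[0,0,0],0],[[0,0,0],[0,0,0],0],[[0,0,0],[0,0,0],0],[[0,0,0],[0,0,0],0],[[0,0,0],[0,0,0],0]])

```text
clock: 19.33
eef_pos: [0.5786, 0.0011, 0.0126]
tool_rot: [0.794, 0.608, -0.002, -0.002]
ft_force: [-10.2, -0.5, 5.1]
grip_width: 0.0283
grasp_force: 61.6
```

```bash
python3 st.py | head -1
python3 - <<'E'
from h import *
print(get_obs()['joint_vel'].round(4),get_obs()['eef_pos'],job_done())
E
```

```text
19.4833 F [-10.96  -0.75   5.61] Fx -10.378659667013736 Fy -3.597029049355537 relx 32.0162662308249 rely 24.856870107602106 [ 0.7939  0.6081 -0.0016 -0.0019] [-0.11  2.64 -0.18]
the job is handed in; nothing more can be done
[ 0.0017 -0.0006 -0.0008  0.0012 -0.0002  0.0009] [0.57860675 0.00108785 0.01256201] None
```

I handed the job in with the fingers still gripping the beech rail against the fence at about 10 N (fence pushed back about 10 mm by camera), upright, butted to the end stop and within about 1 mm of the board; the result was not reported back.

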